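Read the temperature logger of a specimen transport box

ROBOT

A 7-joint arm with a two-finger parallel gripper is mounted at the origin on the work surface. World frame = base frame: x ahead of the robot, y to its left, z up, the work surface at z = 0. Lengths are in mm, angles in rad, forces in N, time in s.
With the tool pointing down it reaches from about 400 to 900 mm from the base axis. Payload 5.6 kg.
Tool frame: the origin (TCP) lies on the centre line of the jaws, within the pads' length; the fingertips stand tcp_to_tips ahead of it and the grasp point (between the pads) lies 3 mm ahead of it (tcp_to_tips is the distance from the TCP to the fingertips, in mm); z points along the fingers, y is the line along which they close (so a half turn about z gives the same grasp; the last joint's range is limited). The gripper opens to 92 mm and grips with 3 to 60 N. Pads are 20 mm wide; open, the fingers measure 128 mm over their backs; the gripper's body (75 mm by 189 mm) begins 69 mm behind the grasp point.
Start: joints at [1.171, 0.468, -0.012, 1.603, 0.006, 1.071, -0.056], TCP at [226.99, -609.084, 236.592] pointing down, gripper open.
Joint ranges: [-2.53, 2.53], [-0.31, 2.02], [-1.57, 1.55], [0.28, 2.44], [-1.29, 4.43], [0.15, 1.84], [-2.92, 2.92]. Speed limits (rad/s): [2.57, 2.57, 3.14, 3.14, 3.14, 3.14, 3.14].

INTERFACE

Orientations are given as a rotation vector (axis times angle).
In Python, from station import sense, read_camera, close_job, boxes_of, silhouettes, tcp_to_tips gives the robot as it stands. The module is installed in compiled form; this text tells all that it offers.
- The arm moves only by the tool carry_out, never from a script. Its arguments are lists of equal length, an entry for each row: "travel": the shift along the tool's x, y, z in m, a list of three; "rotation": the turn, a rotation vector about the tool's x, y, z in rad, a list of three. In form: {"travel": [[x, y, z], ...], "rotation": [[rx, ry, rz], ...]}. A call has 1 to 8 rows; each row shifts and turns the commanded pose from where the row before left it, along the tool's axes as they then stand; what a row does not reach is not made up. A row lasts 1/10 s, in which the tool goes at most 50 mm and 8.59 degrees, less where a joint would pass 70% of its speed; a pose out of reach is approached as far as the arm can. A call is refused whole if a number of a shift passes 0.05 or a number of a turn 0.15, either way. A call with a gripper value outside its range is refused whole. "gripper" is the closure, from 0 (fully open) to 1 (shut), set as the call begins (left out, the last holds). The fingers move at their own pace and stop on an object; "squeeze" is the grip in N (left out, the last holds). Time passes only in rows, so rows that do not move let the fingers close. It gives the time, the measured TCP pose, the force, the opening and the grip force at its end, in the units of the state.
- sense(): the state, without advancing time (a new reading comes with each control period).
- read_camera(name): name is "scene" or "top"; returns a dict with "image" (480x640x3 uint8, blue, green, red), "depth" (480x640 float32, mm along the optical axis (not along the pixel's ray), 0 where there is no reading), "fx", "fy", "cx", "cy" (pixels), "distortion" ([k1, k2, p1, p2, k3] as OpenCV has them; the pictures are not rectified), "R" (3x3) and "t" (3): a world point X has camera coordinates R X + t. Camera axes: x right, y down, z forward; pixel columns grow to the right and rows downward; lengths in mm; the calibration is good to about 2 mm. A picture is of the moment at which its call begins.
- close_job(): hands the job in; it is judged then, once.
Trained networks look in a picture, given as the dict that the camera call returned (one of the last four; its "shot" number tells which), for a name from the list of things; names that differ only in an ending like _2 or _b are one class to them, and where a whole thing is asked for, a point or a joint stands for the part that bears it (a point fixed in the world has none). Each returns a list of dicts, best first, with "p" (0 to 1); they miss things now and then, are a little off and sometimes report something else, mostly with a low value. They report only what shows in the picture. A call takes as long as a camera call. They do not tell look-alikes from the thing itself.
- boxes_of(picture, target): "position" ([x, y, z] in mm, in world coordinates, good to about 4 mm: the middle of the surface that is visible of it).
- silhouettes(picture, target): "region" (480x640 bool, what is visible of it).
The state is a dict: "t": time; "joint_pos": joint angles; "joint_vel": joint speeds; "effort": joint torques, N m; "ee_pos": TCP position; "tcp_rot": TCP orientation; "force": force on the tool from outside, world axes, zero at the start; "wrist_torque": the same for the moment, N m; "grip_width": opening from 0.0 (shut) to 1.0 (fully open); "finger_force": force on a finger pad.
Only numpy, scipy, OpenCV 4.12 (cv2) and the standard library are available. Lean on these libraries where they do the work, as an engineer would, in place of code of your own. Each camera call takes 0.05 s, during which the arm holds its last target. There are 200 camera calls.

TASK

Read the temperature logger of the transport box: first lift off the tube rack that was left standing over the logger button on the lid and stand it upright on the free bench, keeping it upright all the way and not dropping it. Then take the orange touch reader out of its cradle and hold it upright, square to the lid, with its sprung tip centred on the steel logger button and pressed lightly, about half way in, never rammed. The log downloads only while contact lasts, so finish while still holding the reader there in the gripper, steady; leave the sharps bin, spray bottle and spare rack where they are.

Things in the scene. Friction and masses are not known exactly. Their poses are not given: they have to be found in the camera images.
- carrier: specimen transport box, white with a blue lid, fast on the bench. Lid 200 (x) by 280 (y) mm, flat, its top 130 mm above the bench; body below 180 by 260 mm. Origin: centre of the underside. A square recess in the lid, 50 by 50 mm and 8 mm deep, centred at x -20, y +50 mm, holds the logger
- logger: the logger, fixed in the lid's recess: a red round mount 44 mm across and 2 mm thick on the recess floor, with a steel button 17 mm across standing 4.5 mm out of its middle. Origin: centre of the mount's underside; z up
- logger_face (a point): centre of the steel button's flat top, the spot to touch: 128.5 mm above the bench, 1.5 mm below the lid's top
- rack: white five-place tube rack with five purple-capped tubes clipped in (one rigid piece, 0.14 kg), standing on the lid across the logger recess. Body 26 (x) by 104 (y) by 60 mm high, the caps reach 88 mm. Origin: centre of the underside, z up, y along the row of tubes. Gripped across its 26 mm thickness
- cradle: grey desk cradle of the reader, fast on the bench, foot 100 (x) by 72 (y) mm and 12 mm high. Origin: centre under it. Its pocket leans about 0.36 rad from upright towards its own -x (towards the robot at yaw 0); the pocket's rim is about 100 mm above the bench at its highest
- wand: orange pen-shaped touch reader, 0.16 kg, loose in the cradle's pocket, leaning with it. z runs along it, tip end to head. Origin: lower end of the steel nose (16 mm across, z 0 to 25 mm). Handle flat-sided, 30 (x) by 24 (y) mm, z 25 to 140 mm; grip it across y. The pocket surrounds z 25 to 60 mm: draw it 80 mm out along its axis. A brass tip stands 13 mm out below the nose
- wand_grip (a point): point on the reader's axis in the handle at z 105 mm, 35 mm below the head's end and 118 mm above the tip: the place to grip
- wand_point (a point): end of the reader's round-ended brass tip (12 mm across): the point that must touch the button; it moves with the sprung tip
- wand_tip (a joint): how far the sprung tip is pushed in, m: 0 fully out, 0.010 fully in. The spring takes about 0.5 N to start and 5 N fully in, about 2.8 N half way
- sharps_bin: bystander: yellow sharps bin with red lid, 125 by 165 mm, 170 mm high; origin under its centre
- spray_bottle: bystander: white spray bottle with red trigger, 68 mm across, 221 mm high; origin under its centre
- spare_rack: bystander: rack of the same make and size, with yellow caps, standing on the bench; origin under its centre
There are look-alikes about, which are no part of the job. Several things have the shape of the wand; the one meant has the colours described above. Several things look just like the cradle: the one meant starts farthest to the robot's left.

How it is judged (in metres and radians):
On the way, in this order (a step that is already met when the one before it is completed fails the run):
1. the tube rack stands upright on the bench, let go (height (world z) of rack below 0.01 m and angle between rack's own z axis and vertical below 0.1 rad and contact force between the fingers and rack below 0.1 N and linear speed of rack below 0.03 m/s), for 0.2 s.
2. the reader is out of its cradle, in the fingers (distance between wand and cradle above 0.1 m and contact force between the fingers and wand above 1 N), for 0.1 s.
At the end, for the whole second after the job is handed in: Gripped in the fingers, the reader is held still within 0.10 rad of upright, its tip end within 6 mm of the button's centre sideways, pushed in 2 to 8.5 mm and pressing the logger with 1 to 6 N; the tube rack stands upright (0.1 rad) on the bench, at rest and let go (all of step 1 and contact force between wand and logger between 1 and 6 N and value of joint wand_tip between 0.002 and 0.0085 m and horizontal distance between wand_point and logger_face below 0.006 m and angle between wand's own z axis and vertical below 0.1 rad and linear speed of wand below 0.02 m/s and contact force between the fingers and wand above 1 N); the arm keeps its last pose, push and grip.
It fails at once if the reader is rammed against the box (over 15 N) (contact force between wand and carrier above 15 N).
It fails at once if the tube rack is tipped (over 0.5 rad) (angle between rack's own z axis and vertical above 0.5 rad).
It fails at once if the tube rack is dropped or thrown down instead of being set down (free of the fingers between 20 and 100 mm over the bench) (height (world z) of rack between 0.02 and 0.1 m and contact force between the fingers and rack below 0.05 N).
It fails at once if a bystander is moved more than 30 mm (distance of any of sharps_bin, spray_bottle, spare_rack from where it was at the start of the episode above 0.03 m).
It also fails if it takes over 61 s, if anything falls off the work surface, if the arm or the gripper's body presses on something with over 40 N, if the wrist force passes 120 N, or if a joint passes its speed limit or range.

## Working session

There is one attempt and no reset: what is moved stays moved. The work goes in short steps, Python scripts to look and compute and a tool call to move; the robot and the scene stay as the last step left them, time stands still between calls to the robot, and variables do not carry over. Pictures are saved under pics/ and viewed, at most 10 in all, crops included, and the job is handed in when it is done.

Besides the shell and the picture viewer there is one more tool, called as a command line: name --argument value ..., lists and objects as JSON in quotes. carry_out: Moves the arm, as the interface text tells. Its arguments: {"type":"object","properties":{"travel":{"type":"array","items":{"type":"array","items":{"type":"number"}}},"rotation":{"type":"array","items":{"type":"array","items":{"type":"number"}}},"gripper":{"type":"number"},"squeeze":{"type":"number"}},"required":["travel","rotation"]}

```bash
mkdir -p pics
cat > h.py <<'E'
import numpy as np, cv2
from station import *
from scipy.spatial.transform import Rotation as Ro
def cloud(p):
    v,u=np.mgrid[0:480,0:640]
    K=np.array([[p['fx'],0,p['cx']],[0,p['fy'],p['cy']],[0,0,1.]])
    n=cv2.undistortPoints(np.stack([u,v],-1).reshape(-1,1,2).astype(np.float64),K,np.array(p['distortion'],float)).reshape(480,640,2)
    d=p['depth'].astype(float)
    C=np.dstack([n*d[...,None],d])
    W=(C-np.array(p['t']))@np.array(p['R'])
    W[d<=0]=np.nan
    return W
def pix(p,X):
    K=np.array([[p['fx'],0,p['cx']],[0,p['fy'],p['cy']],[0,0,1.]])
    return cv2.projectPoints(np.atleast_2d(np.array(X,float)),cv2.Rodrigues(np.array(p['R'],float))[0],np.array(p['t'],float),K,np.array(p['distortion'],float))[0].reshape(-1,2).round(0)
E
python3 - <<'E'
from h import *
s=sense();print(s,tcp_to_tips)
for c in ("scene","top"):
    p=read_camera(c);cv2.imwrite(f"pics/{c}0.png",p['image'])
    W=cloud(p);print(c,"cam at",(-np.array(p['R']).T@p['t']).round())
    for n in ("carrier","logger","rack","cradle","wand","sharps_bin","spray_bottle","spare_rack"):
        for b in boxes_of(p,n)[:6]:
            print(n,round(b['p'],2),np.round(b['position']),pix(p,b['position'])[0])
E
```

```text
{'t': 0.0, 'joint_pos': array([ 1.17102001,  0.46839641, -0.01161976,  1.6035938 ,  0.0060035 ,
        1.07142916, -0.05631506]), 'joint_vel': array([ 2.07602691e-04, -8.05765049e-05, -2.31086117e-04,  5.46572869e-04,
        7.13131242e-04, -6.69527027e-05,  1.00775561e-03]), 'effort': array([ 1.31929314e-04, -5.20578682e+01, -1.23018827e-02, -2.43760353e+01,
       -5.66288084e-02,  1.71756197e-02,  1.69595573e-04]), 'ee_pos': array([ 226.77173825, -608.57955786,  235.64020737]), 'tcp_rot': array([-3.09004522e+00, -5.57050486e-01,  6.83941002e-04]), 'force': array([ 0.36286397,  0.21178388, -0.21540793]), 'wrist_torque': array([ 0.0343988 , -0.02702546, -0.01273378]), 'finger_force': 0.0, 'grip_width': 1.0003906915858665} 22.0
scene cam at [1547. -298.  981.]
carrier 0.95 [586. 180. 127.] [406. 246.]
carrier 0.48 [ 622. -515.  125.] [109. 310.]
rack 0.7 [515. 248. 183.] [423. 207.]
cradle 0.95 [ 518. -223.   19.] [242. 289.]
cradle 0.72 [ 408. -372.   21.] [178. 271.]
wand 0.91 [ 486. -227.  134.] [233. 246.]
wand 0.89 [ 318. -140.   22.] [260. 236.]
wand 0.6 [ 694. -233.   22.] [249. 341.]
sharps_bin 0.93 [ 623. -518.  124.] [108. 311.]
spray_bottle 0.72 [577. 521. 126.] [527. 222.]
spare_rack 0.79 [779. -31.  56.] [346. 341.]
top cam at [ 419.   16. 1578.]
carrier 0.59 [520. 199. 131.] [247. 250.]
rack 0.67 [493. 250. 191.] [226. 258.]
rack 0.42 [ 475. -221.  149.] [393. 265.]
cradle 0.77 [ 399. -359.   14.] [431. 291.]
cradle 0.6 [ 507. -208.   13.] [382. 256.]
wand 0.7 [ 472. -224.  154.] [395. 265.]
wand 0.62 [ 688. -221.   22.] [386. 199.]
wand 0.62 [ 306. -136.   26.] [360. 321.]
sharps_bin 0.65 [ 568. -503.  130.] [488. 233.]
spray_bottle 0.59 [556. 518. 152.] [134. 237.]
spare_rack 0.75 [762. -25.  59.] [324. 173.]
```

View pics/scene0.png

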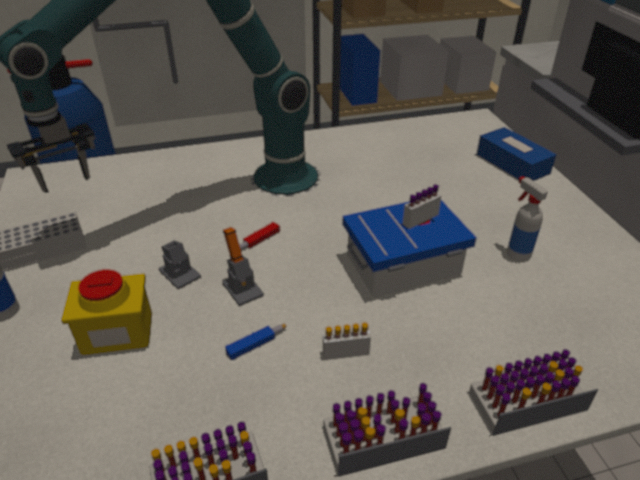

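View pics/top0.png

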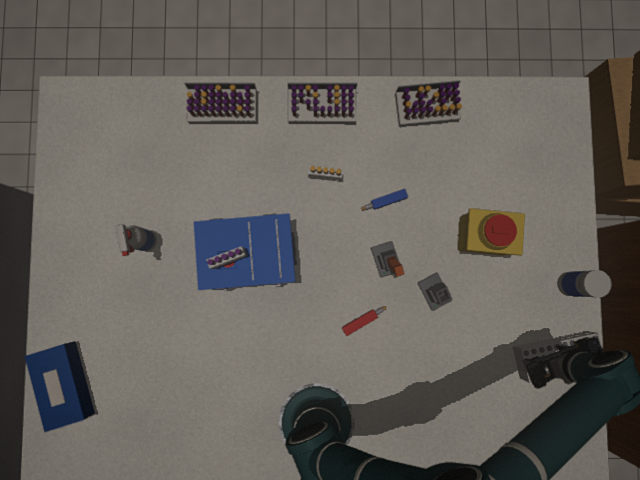

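Scene: the racked purple tubes are at (423,207) on the blue lid (406,240). The wand look-alikes are orange (233,244) standing in a cradle, red (262,236) lying and blue (255,340) lying. The cradles are at (242,280) and (178,262). The reader meant is the orange one. Its cradle is the one further to the robot's left (y≈-215 against -365). The top view agrees: orange (397,268), rack (226,258). Next I'll fit poses and take an enlarged crop to confirm.

```bash
cat > fit.py <<'E'
from h import *
from scipy.optimize import least_squares
def sdbox(P,lo,hi):
    c=(lo+hi)/2;q=np.abs(P-c)-(hi-lo)/2
    return np.linalg.norm(np.maximum(q,0),axis=1)+np.minimum(q.max(1),0)
def fit(P,boxes,x0,upright):
    # x: pos, rotvec (or yaw)
    def R(x): return Ro.from_rotvec([0,0,x[3]]) if upright else Ro.from_rotvec(x[3:6])
    def f(x):
        L=R(x).inv().apply(P-x[:3])
        return np.min([sdbox(L,np.array(l,float),np.array(h,float)) for l,h in boxes],0)*np.ones(len(P)) if len(boxes)==1 else (lambda D:D[np.abs(D).argmin(0),np.arange(len(P))])(np.array([sdbox(L,np.array(l,float),np.array(h,float)) for l,h in boxes]))
    r=least_squares(f,x0,loss='soft_l1',f_scale=1.5,x_scale=[1,1,1]+[.02]*(len(x0)-3))
    return r.x,np.median(np.abs(f(r.x)))
E
python3 - <<'E'
from fit import *
from fit import fit
D={}
for c in ("scene","top"):
    p=read_camera(c);W=cloud(p);hsv=cv2.cvtColor(p['image'],cv2.COLOR_BGR2HSV);D[c]=(p,W,hsv)
    h,s,v=[hsv[...,i].astype(int) for i in range(3)]
    X,Y,Z=W[...,0],W[...,1],W[...,2]
    blue=(h>100)&(h<125)&(s>150)&(np.abs(X-525)<180)&(np.abs(Y-200)<200)&(Z>115)&(Z<145)
    P=W[blue];print(c,"lid",len(P),"z",np.percentile(P[:,2],[5,50,95]).round(1),end=' ')
    print(cv2.minAreaRect(P[:,:2].astype(np.float32)))
    # rack: points above lid
    m=(Z>150)&(Z<230)&(np.abs(X-505)<80)&(np.abs(Y-250)<90)
    P=W[m];print(" rack n",len(P),P.mean(0).round(1),"zmax",np.percentile(P[:,2],98).round(1),end=' ');print(cv2.minAreaRect(P[:,:2].astype(np.float32)))
    C=W[m&(Z>200)];print(" caps",len(C),C.mean(0).round(1),"yaw",np.round(np.arctan2(*(lambda w:(-w[0],w[1]))(np.linalg.svd(C[:,:2]-C[:,:2].mean(0),full_matrices=False)[2][0])),3))
    o=(h>3)&(h<18)&(s>170)&(v>50)&(np.abs(X-490)<90)&(np.abs(Y+220)<70)&(Z>50)
    P=W[o];print(" wand",len(P),P.mean(0).round(1),"zrange",np.percentile(P[:,2],[2,98]).round(1))
    d=(np.abs(X-510)<90)&(np.abs(Y+215)<80)&(Z>6)&(Z<20)&(s<60)
    P=W[d];print(" foot",len(P),cv2.minAreaRect(P[:,:2].astype(np.float32)))
    np.savez(c+"_pts.npz",wand=W[o],rack=W[m],foot=W[d])
    u0,v0=(242,265) if c=="scene" else (390,262)
    cr=cv2.resize(p['image'][v0-50:v0+50,u0-50:u0+50],(400,400),interpolation=cv2.INTER_CUBIC)
    D[c+'cr']=cr
cv2.imwrite("pics/crop1.png",np.hstack([D['scenecr'],D['topcr']]))
A=np.load("scene_pts.npz");B=np.load("top_pts.npz")
for nm,Q in (("scene",A['wand']),("top",B['wand']),("both",np.vstack([A['wand'],B['wand']]))):
    R0=Ro.from_euler('ZY',[0.4,-0.36])
    x,e=fit(Q,[([-15,-12,25],[15,12,140])],np.r_[Q.mean(0)-100*R0.as_matrix()[:,2],R0.as_rotvec()],False)
    M=Ro.from_rotvec(x[3:]).as_matrix();print("wand",nm,x[:3].round(1),"grip",(x[:3]+105*M[:,2]).round(1),M.round(3).tolist(),"res",e.round(2))
for nm,Q in (("scene",A['rack']),("top",B['rack']),("both",np.vstack([A['rack'],B['rack']]))):
    x,e=fit(Q,[([-13,-52,0],[13,52,60]),([-7,-48,60],[7,48,88])],np.r_[505,250,130,-0.2],True);print("rack",nm,x.round(3),e.round(2))
E
```

```text
scene lid 4409 z [120.3 130.4 133.5] ((520.0101928710938, 209.69210815429688), (205.696533203125, 280.33160400390625), 4.994594097137451)
 rack n 898 [507.3 250.  186.6] zmax 220.2 ((502.8721618652344, 256.11163330078125), (29.917430877685547, 111.29561614990234), 16.327678680419922)
 caps 246 [502.3 251.8 213.1] yaw 0.362
 wand 304 [ 483.8 -228.   137.4] zrange [ 99.7 171.1]
 foot 549 ((498.81439208984375, -210.65379333496094), (105.66238403320312, 91.74822998046875), 15.403116226196289)
top lid 81 z [119.8 129.6 133.6] ((514.2542724609375, 223.04354858398438), (194.30679321289062, 243.17250061035156), 4.506188869476318)
 rack n 379 [495.2 248.4 198.4] zmax 221.2 ((495.9271240234375, 251.7747039794922), (26.91189956665039, 102.04756927490234), 21.191442489624023)
 caps 155 [495.9 250.4 215.9] yaw -2.777
 wand 14 [ 453.6 -237.3  164.4] zrange [159.2 171.6]
 foot 390 ((509.7969665527344, -215.95553588867188), (178.27517700195312, 159.0426483154297), 0.6897751688957214)
wand scene [ 506.6 -218.2   35.9] grip [ 470.6 -228.4  134. ] [[0.851, -0.397, -0.343], [0.388, 0.917, -0.098], [0.353, -0.049, 0.934]] res 1.21
wand top [ 438.7 -244.9   79.8] grip [ 467.4 -223.3  178.5] [[0.897, -0.346, 0.273], [0.297, 0.932, 0.206], [-0.326, -0.104, 0.94]] res 0.69
wand both [ 506.5 -218.4   36. ] grip [ 470.6 -228.4  134.1] [[0.852, -0.397, -0.342], [0.389, 0.916, -0.095], [0.351, -0.052, 0.935]] res 1.22
rack scene [4.97344e+02 2.55191e+02 1.30942e+02 3.66000e-01] 1.2
rack top [4.95433e+02 2.53399e+02 1.29458e+02 3.59000e-01] 1.38
rack both [4.97191e+02 2.54922e+02 1.30470e+02 3.66000e-01] 1.33
```

View pics/crop1.png

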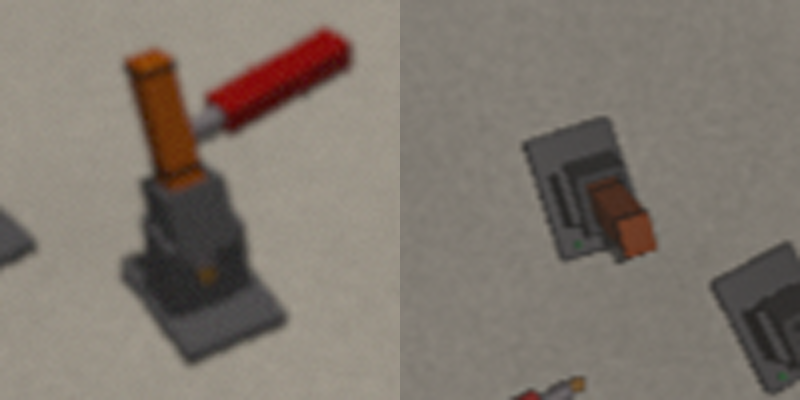

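The crop confirms it: the left-most cradle holds the orange reader, and the red one lies behind it. I'm starting with the rack, fitted at (497, 255, 130) with yaw 0.366.

```bash
cat > plan.py <<'E'
from h import *
import json
from scipy.spatial.transform import Slerp
def down(a):  # tool pointing down, tool y at world angle a
    y=np.array([np.cos(a),np.sin(a),0]);z=np.array([0,0,-1.]);return Ro.from_matrix(np.column_stack([np.cross(y,z),y,z]))
def plan(wps,vmax=45.,wmax=.14,start=None,dec=3):
    s=sense();p,R=start or (np.array(s['ee_pos']),Ro.from_rotvec(s['tcp_rot']))
    rows=[]
    for (q,S) in wps:
        q=np.array(q,float);n=max(1,int(np.ceil(max(np.linalg.norm(q-p)/vmax,(R.inv()*S).magnitude()/wmax))))
        sl=Slerp([0,1],Ro.concatenate([R,S]));p0=p.copy()
        for k in range(1,n+1):
            t=R.inv().apply(p0+(q-p0)*k/n-p)/1000;t=np.round(t,dec);p=p+R.apply(t*1000)
            r=np.round((R.inv()*sl(k/n)).as_rotvec(),3);R=R*Ro.from_rotvec(r);rows.append((t.tolist(),r.tolist()))
    for i in range(0,len(rows),8):
        b=rows[i:i+8];print(json.dumps({"travel":[x[0] for x in b],"rotation":[x[1] for x in b]}).replace("-0.0,","0,").replace("-0.0]","0]"))
    print("end",p.round(1),R.as_rotvec().round(3))
E
python3 - <<'E'
from plan import *
plan([((540,-250,320),down(-.45)),((497,255,290),down(.366))],vmax=47)
E
```

```text
{"travel": [[0.038, -0.021, -0.008], [0.039, -0.018, -0.007], [0.041, -0.015, -0.008], [0.041, -0.012, -0.007], [0.043, -0.01, -0.008], [0.043, -0.006, -0.008], [0.043, -0.004, -0.007], [0.043, 0, -0.008]], "rotation": [[0.0, 0.0, -0.069], [0.0, 0.0, -0.07], [0.0, 0.0, -0.069], [0.0, 0.0, -0.07], [0.0, 0.0, -0.069], [0.0, 0.0, -0.07], [0.0, 0.0, -0.069], [0.0, 0.0, -0.07]]}
{"travel": [[0.043, 0.003, -0.007], [0.043, 0.005, -0.008], [0.043, 0.009, -0.007], [0.04, -0.024, 0.003], [0.041, -0.02, 0.002], [0.042, -0.018, 0.003], [0.044, -0.014, 0.003], [0.045, -0.011, 0.002]], "rotation": [[0.0, 0.0, -0.069], [0.0, 0.0, -0.07], [0, 0.0, -0.069], [0, 0.0, -0.074], [0, 0.0, -0.074], [0, 0.0, -0.075], [0, 0.0, -0.074], [0, 0.0, -0.074]]}
{"travel": [[0.045, -0.007, 0.003], [0.046, -0.004, 0.003], [0.046, -0.001, 0.002], [0.046, 0.003, 0.003], [0.046, 0.006, 0.003], [0.045, 0.009, 0.003]], "rotation": [[0, 0.0, -0.074], [0, 0.0, -0.074], [0, 0.0, -0.075], [0, 0.0, -0.074], [0, 0.0, -0.074], [0, 0.0, -0.074]]}
end [497.  254.8 289.5] [ 1.78   2.588 -0.   ]
```

carry_out --travel '[[0.038,-0.021,-0.008],[0.039,-0.018,-0.007],[0.041,-0.015,-0.008],[0.041,-0.012,-0.007],[0.043,-0.01,-0.008],[0.043,-0.006,-0.008],[0.043,-0.004,-0.007],[0.043,0,-0.008]]' --rotation '[[0,0,-0.07],[0,0,-0.07],[0,0,-0.07],[0,0,-0.07],[0,0,-0.07],[0,0,-0.07],[0,0,-0.07],[0,0,-0.07]]' --gripper 0

```text
t: 1.8
ee_pos: [455.0, -345.9, 298.1]
tcp_rot: [2.815, 1.394, -0.0]
force: [0.7, -0.4, 0.7]
grip_width: 1.002
finger_force: 0.0
```

carry_out --travel '[[0.043,0.003,-0.007],[0.043,0.005,-0.008],[0.043,0.009,-0.007],[0.04,-0.024,0.003],[0.041,-0.02,0.002],[0.042,-0.018,0.003],[0.044,-0.014,0.003],[0.045,-0.011,0.002]]' --rotation '[[0,0,-0.07],[0,0,-0.07],[0,0,-0.069],[0,0,-0.074],[0,0,-0.074],[0,0,-0.075],[0,0,-0.074],[0,0,-0.074]]'

```text
t: 2.6
ee_pos: [517.7, -17.9, 306.7]
tcp_rot: [2.299, 2.14, 0.0]
force: [0.9, -0.0, 0.7]
grip_width: 1.002
finger_force: 0.0
```

carry_out --travel '[[0.045,-0.007,0.003],[0.046,-0.004,0.003],[0.046,-0.001,0.002],[0.046,0.003,0.003],[0.046,0.006,0.003],[0.045,0.009,0.003]]' --rotation '[[0,0,-0.074],[0,0,-0.074],[0,0,-0.075],[0,0,-0.074],[0,0,-0.074],[0,0,-0.074]]'

```text
t: 3.2
ee_pos: [493.2, 257.1, 289.7]
tcp_rot: [1.77, 2.595, 0.001]
force: [0.4, -0.1, -0.2]
grip_width: 1.001
finger_force: 0.0
```

Run:
```python
from plan import *
s=sense();print(s['t'],s['ee_pos'].round(1),s['tcp_rot'].round(3),s['joint_pos'].round(2))
plan([((497,255,240),down(.366)),((497,255,172),down(.366))],vmax=25)
```

```text
3.2 [493.2 257.1 289.7] [1.770e+00 2.595e+00 1.000e-03] [ 0.04  0.35 -0.72  1.74  0.25  1.14 -0.39]
{"travel": [[-0.002, 0.001, 0.025], [-0.001, 0.002, 0.025], [0, 0, 0.023], [0, 0, 0.022], [0, 0, 0.023]], "rotation": [[0.0, 0.0, 0.004], [0.001, 0.0, 0.003], [0, 0.0, 0.0], [0, 0.0, 0.0], [0, 0.0, 0.0]]}
end [497.1 255.3 171.8] [ 1.779e+00  2.589e+00 -1.000e-03]
```

carry_out --travel '[[-0.002,0.001,0.025],[-0.001,0.002,0.025],[0,0,0.023],[0,0,0.022],[0,0,0.023],[0,0,0]]' --rotation '[[0,0,0.004],[0.001,0,0.003],[0,0,0],[0,0,0],[0,0,0],[0,0,0]]'

```text
t: 3.8
ee_pos: [495.7, 252.4, 168.9]
tcp_rot: [-1.781, -2.584, 0.009]
force: [-0.4, -0.4, 0.1]
grip_width: 1.0
finger_force: 0.0
```

carry_out --travel '[[0,0,0],[0,0,0],[0,0,0],[0,0,0],[0,0,0],[0,0,0],[0,0,0],[0,0,0]]' --rotation '[[0,0,0],[0,0,0],[0,0,0],[0,0,0],[0,0,0],[0,0,0],[0,0,0],[0,0,0]]' --gripper 1 --squeeze 25

```text
t: 4.6
ee_pos: [497.2, 253.7, 171.6]
tcp_rot: [-1.782, -2.586, 0.001]
force: [-0.4, -0.1, -0.2]
grip_width: 0.328
finger_force: 0.0
```

Run:
```python
from plan import *
s=sense();print(s['t'],s['ee_pos'].round(1),s['tcp_rot'].round(3),s['grip_width'],s['finger_force'])
p,R=s['ee_pos'],Ro.from_rotvec(s['tcp_rot'])
plan([((p[0],p[1],p[2]+60),R)],vmax=15)
print('then');plan([((450,-40,p[2]+60),down(.2)),((450,-40,90),down(.2))],vmax=30,wmax=.1,start=(p+[0,0,60],R))
```

```text
4.6 [497.2 253.7 171.6] [-1.782e+00 -2.586e+00  1.000e-03] 0.32833930554672114 0.0
{"travel": [[0, 0, -0.015], [0, 0, -0.015], [0, 0, -0.015], [0, 0, -0.015]], "rotation": [[0, 0.0, 0.0], [0.0, 0.0, 0.0], [0.0, 0.0, 0.0], [0.0, 0.0, 0.0]]}
end [497.3 253.7 231.6] [-1.782e+00 -2.586e+00  1.000e-03]
then
{"travel": [[-0.026, -0.015, 0.0], [-0.026, -0.014, 0.0], [-0.026, -0.014, 0.0], [-0.026, -0.014, 0.0], [-0.027, -0.013, 0.0], [-0.027, -0.013, 0.0], [-0.027, -0.012, 0.0], [-0.027, -0.012, 0.0]], "rotation": [[0, 0.0, 0.016], [0, 0.0, 0.017], [0, 0.0, 0.016], [0, 0.0, 0.017], [-0.001, 0.0, 0.016], [0.0, 0.0, 0.016], [0.0, 0.0, 0.017], [0.0, 0.0, 0.016]]}
{"travel": [[-0.028, -0.011, 0.0], [-0.028, -0.011, 0.0], [0.0, 0, 0.028], [0.0, 0, 0.029], [0.0, 0, 0.028], [0.0, 0, 0.028], [0.0, 0, 0.029]], "rotation": [[0.0, 0.0, 0.017], [0, 0.0, 0.016], [0, 0.0, 0], [0, 0.0, 0], [0, 0.0, 0], [0, 0.0, 0], [0, 0.0, 0]]}
end [450.2 -40.4  89.7] [ 1.989  2.432 -0.   ]
```

carry_out --travel '[[0,0,0],[0,0,0],[0,0,0],[0,0,0]]' --rotation '[[0,0,0],[0,0,0],[0,0,0],[0,0,0]]'

```text
t: 5.0
ee_pos: [497.2, 253.6, 171.5]
tcp_rot: [-1.782, -2.586, 0.002]
force: [0.6, -0.6, -0.2]
grip_width: 0.28
finger_force: 25.0
```

carry_out --travel '[[0,0,-0.005],[0,0,-0.01],[0,0,-0.015],[0,0,-0.015],[0,0,-0.015],[0,0,0]]' --rotation '[[0,0,0],[0,0,0],[0,0,0],[0,0,0],[0,0,0],[0,0,0]]'

```text
t: 5.6
ee_pos: [498.6, 254.6, 234.6]
tcp_rot: [1.782, 2.585, 0.005]
force: [-0.6, -0.1, -0.6]
grip_width: 0.284
finger_force: 25.0
```

Gripped and lifted; now carrying it to the free bench.

carry_out --travel '[[-0.026,-0.015,0.0],[-0.026,-0.014,0.0],[-0.026,-0.014,0.0],[-0.026,-0.014,0.0],[-0.027,-0.013,0.0],[-0.027,-0.013,0.0],[-0.027,-0.012,0.0],[-0.027,-0.012,0.0]]' --rotation '[[0,0,0.016],[0,0,0.017],[0,0,0.016],[0,0,0.017],[0,0,0.016],[0,0,0.016],[0,0,0.017],[0,0,0.016]]'

```text
t: 6.4
ee_pos: [458.8, 17.9, 231.7]
tcp_rot: [-1.949, -2.464, 0.002]
force: [1.1, -0.1, -1.1]
grip_width: 0.281
finger_force: 25.0
```

carry_out --travel '[[-0.028,-0.011,0.0],[-0.028,-0.011,0.0],[0,0,0.028],[0,0,0.029],[0,0,0.028],[0,0,0.028],[0,0,0.02],[0,0,0]]' --rotation '[[0,0,0.017],[0,0,0.016],[0,0,0],[0,0,0],[0,0,0],[0,0,0],[0,0,0],[0,0,0]]'

```text
t: 7.2
ee_pos: [448.1, -40.2, 96.5]
tcp_rot: [-1.985, -2.428, 0.006]
force: [0.5, 0.6, -1.5]
grip_width: 0.28
finger_force: 25.0
```

Run:
```python
from fit import *
from fit import fit
s=sense();print(s['t'],s['ee_pos'].round(1),s['tcp_rot'].round(3),s['grip_width'],s['finger_force'],s['force'])
M=Ro.from_rotvec(s['tcp_rot']).as_matrix();print(M.round(3).tolist())
V=[]
for c in ("scene","top"):
    p=read_camera(c);W=cloud(p)
    m=np.zeros((480,640),bool)
    r=silhouettes(p,"rack")
    for q in r[:4]:
        P=W[q['region']];P=P[~np.isnan(P[:,0])];md=np.median(P,0);print(c,q['p'],md.round(0))
        if np.hypot(md[0]-450,md[1]+40)<80:
            x,e=fit(P,[([-13,-52,0],[13,52,60]),([-7,-48,60],[7,48,88])],np.r_[450,-40,s['ee_pos'][2]-42,0.2],True);print("rack",c,len(P),x.round(3),e.round(2))
    if c=="scene": cv2.imwrite("pics/rackheld.png",p['image'])
```

```text
7.2 [448.1 -40.2  96.5] [-1.985 -2.428  0.006] 0.2799379199807727 24.99983310699463 [ 0.50422382  0.63830665 -1.4870421 ]
[[-0.199, 0.98, -0.006], [0.98, 0.199, 0.001], [0.002, -0.006, -1.0]]
scene 0.98 [463. -61.  90.]
rack scene 746 [ 4.49205e+02 -3.79540e+01  5.52960e+01  1.97000e-01] 1.23
top 0.18 [ 473. -225.  153.]
```

carry_out --travel '[[0,0,0.015],[0,0,0.015],[0,0,0.012],[0,0,0.006],[0,0,0],[0,0,0]]' --rotation '[[0,0,0],[0,0,0],[0,0,0],[0,0,0],[0,0,0],[0,0,0]]'

```text
t: 8.0
ee_pos: [450.5, -40.3, 51.1]
tcp_rot: [1.988, 2.432, -0.001]
force: [0.4, 0.6, -1.6]
grip_width: 0.283
finger_force: 25.0
```

carry_out --travel '[[0,0,0.002],[0,0,0.002],[0,0,0.001],[0,0,0]]' --rotation '[[0,0,0],[0,0,0],[0,0,0],[0,0,0]]'

```text
t: 8.4
ee_pos: [450.1, -40.4, 45.7]
tcp_rot: [-1.988, -2.432, 0.002]
force: [0.2, -0.3, -1.6]
grip_width: 0.276
finger_force: 25.0
```

carry_out --travel '[[0,0,0.002],[0,0,0.001],[0,0,0.001],[0,0,0]]' --rotation '[[0,0,0],[0,0,0],[0,0,0],[0,0,0]]'

```text
t: 8.8
ee_pos: [450.0, -40.4, 41.6]
tcp_rot: [-1.988, -2.432, 0.002]
force: [-0.3, -0.2, -1.0]
grip_width: 0.277
finger_force: 25.0
```

carry_out --travel '[[0,0,0.001],[0,0,0],[0,0,0]]' --rotation '[[0,0,0],[0,0,0],[0,0,0]]'

```text
t: 9.1
ee_pos: [450.1, -40.4, 41.4]
tcp_rot: [-1.989, -2.432, 0.002]
force: [-3.4, 0.7, 10.2]
grip_width: 0.281
finger_force: 25.0
```

carry_out --travel '[[0,0,0],[0,0,0],[0,0,0],[0,0,0],[0,0,0],[0,0,0]]' --rotation '[[0,0,0],[0,0,0],[0,0,0],[0,0,0],[0,0,0],[0,0,0]]' --gripper 0

```text
t: 9.7
ee_pos: [450.0, -40.4, 40.6]
tcp_rot: [-1.988, -2.432, 0.002]
force: [-0.0, -0.1, -0.5]
grip_width: 0.78
finger_force: 0.0
```

carry_out --travel '[[0,0,-0.01],[0,0,-0.02],[0,0,-0.03],[0,0,-0.04],[0,0,-0.045],[0,0,-0.045],[0,0,-0.045],[0,0,0]]' --rotation '[[0,0,0],[0,0,0],[0,0,0],[0,0,0],[0,0,0],[0,0,0],[0,0,0],[0,0,0]]'

```text
t: 10.5
ee_pos: [453.5, -40.1, 281.9]
tcp_rot: [1.982, 2.424, 0.006]
force: [1.3, -0.0, 0.2]
grip_width: 0.998
finger_force: 0.0
```

Run:
```python
from fit import *
from fit import fit
from scipy.optimize import least_squares
s=sense();print(s['t'],s['ee_pos'].round(1),s['tcp_rot'].round(3))
ALL=[];L=[]
for c in ("scene","top"):
  for rep in range(2):
    p=read_camera(c);W=cloud(p);hsv=cv2.cvtColor(p['image'],cv2.COLOR_BGR2HSV)
    h,sa,v=[hsv[...,i].astype(int) for i in range(3)];X,Y,Z=W[...,0],W[...,1],W[...,2]
    o=((h<20)&(sa>110)&(np.abs(X-480)<70)&(np.abs(Y+225)<60)&(Z>105)&(Z<185))
    P=W[o];ALL.append(P)
    if rep:
        print(c,"wand n",len(P))
        m=(Z>20)&(Z<100)&(np.abs(X-450)<60)&(np.abs(Y+40)<80)
        x,e=fit(W[m],[([-13,-52,0],[13,52,60]),([-7,-48,60],[7,48,88])],np.r_[450,-40,0,0.2],True);print("rack",m.sum(),x.round(3),e)
        near=(np.abs(X-496)<60)&(np.abs(Y-257)<60)
        red=near&((h<8)|(h>170))&(sa>110)
        ys,xs=np.nonzero(red);hull=cv2.convexHull(np.stack([xs,ys],1).astype(np.int32))
        print(c,"red n",red.sum(),W[red].mean(0).round(1))
        # ray through ellipse centre / hull, intersect z=124
        mk=np.zeros((480,640),np.uint8);cv2.fillConvexPoly(mk,hull,1);yy,xx=np.nonzero(mk)
        K=np.array([[p['fx'],0,p['cx']],[0,p['fy'],p['cy']],[0,0,1.]])
        n=cv2.undistortPoints(np.stack([xx,yy],1).reshape(-1,1,2).astype(float),K,np.array(p['distortion'],float)).reshape(-1,2)
        R=np.array(p['R']);C=-R.T@p['t'];d=np.c_[n,np.ones(len(n))]@R
        q=C+d*((124-C[2])/d[:,2])[:,None];print("  disc at z124",q.mean(0).round(1),"extent",np.ptp(q[:,:2],axis=0).round(1))
        for t in boxes_of(p,"logger")[:2]: print("  net logger",t['p'],np.round(t['position'],1))
        b=(h>100)&(h<125)&(sa>120)&(np.abs(X-520)<160)&(np.abs(Y-205)<190)&(Z>118)&(Z<140)
        print("  lid",b.sum(),cv2.minAreaRect(W[b][:,:2].astype(np.float32)))
        u,vv=pix(p,[496,257,128])[0].astype(int)
        L.append(cv2.resize(p['image'][vv-25:vv+25,u-25:u+25],(400,400),interpolation=cv2.INTER_CUBIC))
cv2.imwrite("pics/logger.png",np.hstack(L))
def go(Q,lab):
    def RR(x): return Ro.from_euler('ZY',[x[3],-0.36 if len(x)<5 else -x[4]])
    def f(x):
        l=RR(x).inv().apply(Q-x[:3]);return sdbox(l,np.array([-15,-12,25.]),np.array([15,12,140.]))
    for x0 in ([506,-218,36,.36],[506,-218,36,.36,.36]):
        r=least_squares(f,x0,loss='soft_l1',f_scale=1.5,x_scale=[1,1,1]+[.02]*(len(x0)-3)).x
        M=RR(r).as_matrix();print(lab,len(Q),r.round(3),"grip",(r[:3]+105*M[:,2]).round(1),np.median(np.abs(f(r))).round(2))
go(np.vstack(ALL[:2]),"scene");go(np.vstack(ALL[2:]),"top");go(np.vstack(ALL),"both")
```

```text
10.5 [453.5 -40.1 281.9] [1.982 2.424 0.006]
scene wand n 332
rack 907 [ 4.5115e+02 -3.8233e+01  2.9000e-01  1.9500e-01] 1.4141184770209492
scene red n 70 [490.9 258.9 124.6]
  disc at z124 [489.5 260.5 124. ] extent [38.1 38.8]
  net logger 0.62 [ 621.8 -517.9  126.6]
  lid 5107 ((518.877685546875, 210.37554931640625), (207.96392822265625, 281.4306335449219), 4.596580505371094)
top wand n 176
rack 6 [ 4.47018e+02 -4.14570e+01  1.34200e+00  1.81000e-01] 0.12496853373630756
top red n 113 [491.4 256.8 123.3]
  disc at z124 [491.5 256.8 124. ] extent [37.7 40.7]
  net logger 0.65 [492.7 257.9 123.5]
  lid 5863 ((516.1080322265625, 209.16937255859375), (198.64393615722656, 277.29705810546875), 4.927051544189453)
scene 666 [ 5.05331e+02 -2.15953e+02  3.60370e+01  3.27000e-01] grip [ 470.3 -227.8  134.3] 1.15
scene 666 [ 5.07440e+02 -2.15458e+02  3.68540e+01  3.23000e-01  3.83000e-01] grip [ 470.3 -227.9  134.3] 1.1
top 354 [ 5.05260e+02 -2.18358e+02  3.53590e+01  3.11000e-01] grip [ 470.  -229.7  133.6] 0.92
top 354 [ 5.07520e+02 -2.17278e+02  3.63740e+01  3.18000e-01  3.86000e-01] grip [ 470.  -229.7  133.6] 0.85
both 1020 [ 5.05202e+02 -2.16403e+02  3.57390e+01  3.32000e-01] grip [ 470.2 -228.5  134. ] 1.13
both 1020 [ 5.07484e+02 -2.15689e+02  3.66620e+01  3.31000e-01  3.85000e-01] grip [ 470.2 -228.5  134. ] 1.11
```

View pics/logger.png

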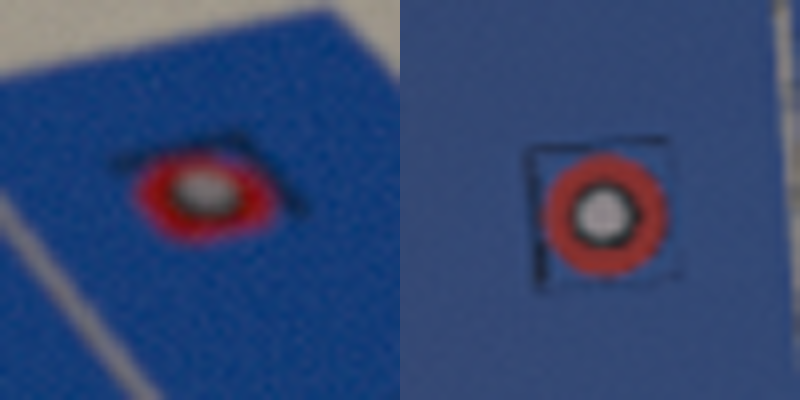

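The rack is standing on the bench at (451,-38) with z≈0. In the logger crop the button is at (205,190) in the scene half and (602,213) in the top half, ringed by the red mount. Next I'll triangulate the button and plan the reader grasp.

```bash
cat > btn.py <<'E'
from h import *
def button(p):
    hsv=cv2.cvtColor(p['image'],cv2.COLOR_BGR2HSV);h,sa,v=[hsv[...,i].astype(int) for i in range(3)]
    u,w=pix(p,[493,257,128])[0].astype(int)
    m=np.zeros((480,640),bool);m[w-9:w+10,u-9:u+10]=True
    g=p['image'].astype(float)
    wt=np.where(m,np.clip(g[...,1]-95,0,None),0)
    yy,xx=np.mgrid[0:480,0:640];c=np.array([[(wt*xx).sum(),(wt*yy).sum()]])/wt.sum()
    K=np.array([[p['fx'],0,p['cx']],[0,p['fy'],p['cy']],[0,0,1.]])
    n=cv2.undistortPoints(c.reshape(-1,1,2),K,np.array(p['distortion'],float)).reshape(2)
    R=np.array(p['R']);C=-R.T@p['t'];d=np.r_[n,1]@R
    return c[0],C+d*(128.5-C[2])/d[2],C,d/np.linalg.norm(d),wt[w-5:w+6,u-6:u+7].astype(int)
E
python3 - <<'E'
from btn import *
from plan import *
O=[]
for c in ("scene","top"):
    a,q,C,d,wt=button(read_camera(c));print(c,a.round(1),q.round(1));print(wt);O.append((C,d))
A=sum(np.eye(3)-np.outer(d,d) for C,d in O);b=sum((np.eye(3)-np.outer(d,d))@C for C,d in O);print("triang",np.linalg.solve(A,b).round(1))
Rw=Ro.from_euler('ZY',[.33,-.37]).as_matrix()
T=Ro.from_matrix(np.column_stack([Rw[:,0],-Rw[:,1],-Rw[:,2]]));print("det",np.linalg.det(T.as_matrix()))
g=np.array([470.2,-228.5,134])+3*Rw[:,2];wz=Rw[:,2]
plan([(g+110*wz,T),(g+60*wz,T)],vmax=40,wmax=.13)
E
```

```text
scene [421.4 218.2] [491.6 260.6 128.5]
[[ 0  0  0  0  0  0  0  0  0  0  0  0  0]
 [ 0  0  0  0  0  0  0  0  0  0  0  0  0]
 [ 0  0  0  0  0  0  0  0  0  0  0  0  0]
 [ 0  0  0  0  0  0  3  3  1  0  0  0  0]
 [ 0  0  0  0  0  0  8 11 11  6  0  0  0]
 [ 0  0  0  0  0  0  1  8  5  4  0  0  0]
 [ 0  0  0  0  0  0  0  0  0  0  0  0  0]
 [ 0  0  0  0  0  0  0  0  0  0  0  0  0]
 [ 0  0  0  0  0  0  0  0  0  0  0  0  0]
 [ 0  0  0  0  0  0  0  0  0  0  0  0  0]
 [ 0  0  0  0  0  0  0  0  0  0  0  0  0]]
top [226.9 259.4] [491.8 257.3 128.5]
[[ 0  0  0  0  0  0  0  0  0  0  0  0  0]
 [ 0  0  0  0  0  0  0  0  0  0  0  0  0]
 [ 0  0  0  0  0  0  0  0  0  0  0  0  0]
 [ 0  0  0  0  0 14 28 18  0  0  0  0  0]
 [ 0  0  0  0 19 36 38 35 10  0  0  0  0]
 [ 0  0  0  3 35 36 36 37 25  0  0  0  0]
 [ 0  0  0  5 38 38 37 38 28  0  0  0  0]
 [ 0  0  0  0 23 39 41 39 16  0  0  0  0]
 [ 0  0  0  0  0  2  8  0  0  0  0  0  0]
 [ 0  0  0  0  0  0  0  0  0  0  0  0  0]
 [ 0  0  0  0  0  0  0  0  0  0  0  0  0]]
triang [492.2 258.6 129.2]
det 1.0
{"travel": [[-0.016, -0.005, 0.003], [-0.017, -0.003, 0.002], [-0.017, -0.001, 0.002], [-0.017, 0.001, 0.002], [-0.017, 0.003, 0.001], [-0.016, 0.005, 0.001], [-0.016, 0.007, 0.0], [-0.014, 0.008, 0.001]], "rotation": [[-0.022, 0.025, 0.119], [-0.023, 0.026, 0.118], [-0.022, 0.025, 0.119], [-0.023, 0.026, 0.118], [-0.022, 0.025, 0.119], [-0.023, 0.026, 0.118], [-0.022, 0.025, 0.119], [-0.023, 0.025, 0.118]]}
{"travel": [[-0.014, 0.011, 0], [-0.012, 0.012, 0], [-0.011, 0.013, 0], [-0.01, 0.014, 0.0], [0.0, 0.0, 0.025], [0.001, 0.0, 0.025]], "rotation": [[-0.022, 0.026, 0.119], [-0.023, 0.025, 0.119], [-0.022, 0.026, 0.118], [-0.023, 0.025, 0.119], [0.0, 0, 0], [0.0, 0, 0]]}
end [ 448.9 -235.4  193. ] [-2.989 -0.497 -0.559]
```

carry_out --travel '[[-0.016,-0.005,0.003],[-0.017,-0.003,0.002],[-0.017,-0.001,0.002],[-0.017,0.001,0.002],[-0.017,0.003,0.001],[-0.016,0.005,0.001],[-0.016,0.007,0.0],[-0.014,0.008,0.001]]' --rotation '[[-0.022,0.025,0.119],[-0.023,0.026,0.118],[-0.022,0.025,0.119],[-0.023,0.026,0.118],[-0.022,0.025,0.119],[-0.023,0.026,0.118],[-0.022,0.025,0.119],[-0.023,0.025,0.118]]'

```text
t: 11.7
ee_pos: [437.9, -174.8, 251.3]
tcp_rot: [-2.824, -1.213, -0.397]
force: [0.3, -0.5, 0.4]
grip_width: 1.003
finger_force: 0.0
```

carry_out --travel '[[-0.014,0.011,0],[-0.012,0.012,0],[-0.011,0.013,0],[-0.01,0.014,0.0],[0,0,0],[0,0,0],[0,0,0]]' --rotation '[[-0.022,0.026,0.119],[-0.023,0.025,0.119],[-0.022,0.026,0.118],[-0.023,0.025,0.119],[0,0,0],[0,0,0],[0,0,0]]'

```text
t: 12.4
ee_pos: [432.1, -240.7, 240.5]
tcp_rot: [-2.988, -0.503, -0.562]
force: [0.5, -1.1, 0.2]
grip_width: 1.0
finger_force: 0.0
```

Run:
```python
from plan import *
s=sense();print(s['t'],s['ee_pos'].round(1),s['tcp_rot'].round(3),s['joint_pos'].round(2))
Rw=Ro.from_euler('ZY',[.33,-.37]).as_matrix()
T=Ro.from_matrix(np.column_stack([Rw[:,0],-Rw[:,1],-Rw[:,2]]))
g=np.array([470.2,-228.5,134])+3*Rw[:,2];wz=Rw[:,2]
print("err ang",(Ro.from_rotvec(s['tcp_rot']).inv()*T).as_rotvec().round(3),"target",g.round(1))
plan([(g+90*wz,T),(g,T)],vmax=25,wmax=.1)
```

```text
12.4 [ 432.1 -240.7  240.5] [-2.988 -0.503 -0.562] [ 0.94  0.13 -0.33  2.12 -0.39  0.71 -0.35]
err ang [ 0.    -0.002  0.003] target [ 469.2 -228.9  136.8]
{"travel": [[-0.001, 0.001, 0.021], [0, 0, 0.022], [0, 0, 0.023], [0, 0, 0.022], [0, 0, 0.023]], "rotation": [[0.0, -0.002, 0.003], [0.0, 0.0, 0.0], [0.0, 0.0, 0.0], [0.0, 0.0, 0.0], [0.0, 0.0, 0.0]]}
end [ 469.5 -228.9  136.7] [-2.989 -0.498 -0.559]
```

carry_out --travel '[[-0.001,0.001,0.021],[0,0,0.022],[0,0,0.023],[0,0,0.022],[0,0,0.023],[0,0,0],[0,0,0]]' --rotation '[[0,-0.002,0.003],[0,0,0],[0,0,0],[0,0,0],[0,0,0],[0,0,0],[0,0,0]]'

```text
t: 13.1
ee_pos: [469.4, -229.4, 136.9]
tcp_rot: [-2.989, -0.496, -0.559]
force: [-0.8, -0.2, 0.2]
grip_width: 1.001
finger_force: 0.0
```

carry_out --travel '[[0,0,0],[0,0,0],[0,0,0],[0,0,0],[0,0,0],[0,0,0],[0,0,0],[0,0,0]]' --rotation '[[0,0,0],[0,0,0],[0,0,0],[0,0,0],[0,0,0],[0,0,0],[0,0,0],[0,0,0]]' --gripper 1 --squeeze 10

```text
t: 13.9
ee_pos: [469.1, -230.1, 136.7]
tcp_rot: [-2.991, -0.493, -0.56]
force: [0.3, 1.0, -0.1]
grip_width: 0.327
finger_force: 0.0
```

carry_out --travel '[[0,0,0],[0,0,0],[0,0,0],[0,0,0],[0,0,0],[0,0,0]]' --rotation '[[0,0,0],[0,0,0],[0,0,0],[0,0,0],[0,0,0],[0,0,0]]'

```text
t: 14.5
ee_pos: [469.2, -230.2, 136.7]
tcp_rot: [-2.991, -0.493, -0.56]
force: [0.1, -0.1, 0.2]
grip_width: 0.259
finger_force: 10.0
```

carry_out --travel '[[0,0,0],[0,0,0],[0,0,-0.004],[0,0,-0.01],[0,0,-0.015],[0,0,-0.015],[0,0,-0.015],[0,0,-0.015]]' --rotation '[[0,0,0],[0,0,0],[0,0,0],[0,0,0],[0,0,0],[0,0,0],[0,0,0],[0,0,0]]' --squeeze 40

```text
t: 15.3
ee_pos: [442.7, -238.7, 206.6]
tcp_rot: [-2.991, -0.493, -0.558]
force: [-0.5, -0.0, -2.2]
grip_width: 0.262
finger_force: 40.0
```

carry_out --travel '[[0,0,-0.02],[0,0,-0.02],[0,0,-0.02],[0,0,-0.01],[0,0,0]]' --rotation '[[0,0,0],[0,0,0],[0,0,0],[0,0,0],[0,0,0]]'

```text
t: 15.8
ee_pos: [419.5, -247.5, 272.3]
tcp_rot: [-2.993, -0.492, -0.562]
force: [0.2, -0.5, -1.3]
grip_width: 0.262
finger_force: 40.0
```

Run:
```python
from plan import *
s=sense();print(s['t'],s['ee_pos'].round(1),s['tcp_rot'].round(3),s['joint_pos'].round(2),s['force'])
p=s['ee_pos']
# upright (tool straight down), keep y angle, lift, then carry
plan([((470,-225,330),down(-1.0)),((470,100,330),down(-.4)),((492,258,330),down(0.0))],vmax=42,wmax=.12)
```

```text
15.8 [ 419.5 -247.5  272.3] [-2.993 -0.492 -0.562] [ 0.96  0.08 -0.32  2.09 -0.39  0.8  -0.35] [ 0.15626497 -0.51189715 -1.34682664]
{"travel": [[0.018, -0.001, -0.008], [0.017, -0.001, -0.011], [0.016, 0.001, -0.011], [0.015, 0.001, -0.013], [0.022, -0.034, 0], [0.025, -0.032, 0], [0.026, -0.031, 0], [0.029, -0.028, 0]], "rotation": [[0.012, -0.092, -0.06], [0.012, -0.092, -0.061], [0.012, -0.092, -0.06], [0.012, -0.092, -0.061], [0.0, 0, -0.075], [0.0, 0, -0.075], [0.0, 0, -0.075], [0.0, 0, -0.075]]}
{"travel": [[0.032, -0.026, 0], [0.033, -0.024, 0], [0.034, -0.021, 0], [0.036, -0.019, 0], [0.039, -0.01, 0], [0.039, -0.007, 0], [0.04, -0.002, 0], [0.04, 0.002, 0]], "rotation": [[0.0, 0, -0.075], [0.0, 0, -0.075], [0.0, 0, -0.075], [0.001, 0, -0.075], [0, 0, -0.1], [0, 0, -0.1], [0, 0, -0.1], [0, 0, -0.1]]}
end [492.3 258.1 329.6] [-2.221 -2.221  0.   ]
```

carry_out --travel '[[0.018,-0.001,-0.008],[0.017,-0.001,-0.011],[0.016,0.001,-0.011],[0.015,0.001,-0.013],[0.022,-0.034,0],[0.025,-0.032,0],[0.026,-0.031,0],[0.029,-0.028,0]]' --rotation '[[0.012,-0.092,-0.06],[0.012,-0.092,-0.061],[0.012,-0.092,-0.06],[0.012,-0.092,-0.061],[0.0,0,-0.075],[0.0,0,-0.075],[0.0,0,-0.075],[0.0,0,-0.075]]'

```text
t: 16.6
ee_pos: [469.0, -60.3, 327.4]
tcp_rot: [-2.842, -1.33, 0.002]
force: [0.3, -0.3, -1.2]
grip_width: 0.264
finger_force: 40.0
```

carry_out --travel '[[0.032,-0.026,0],[0.033,-0.024,0],[0.034,-0.021,0],[0.036,-0.019,0],[0.039,-0.01,0],[0.039,-0.007,0],[0.04,-0.002,0],[0.04,0.002,0]]' --rotation '[[0.0,0,-0.075],[0.0,0,-0.075],[0.0,0,-0.075],[0.001,0,-0.075],[0,0,-0.1],[0,0,-0.1],[0,0,-0.1],[0,0,-0.1]]'

```text
t: 17.4
ee_pos: [491.7, 260.2, 328.1]
tcp_rot: [-2.213, -2.225, 0.001]
force: [0.5, 0.3, -1.9]
grip_width: 0.256
finger_force: 40.0
```

carry_out --travel '[[0,0,0],[0,0,0],[0,0,0]]' --rotation '[[0,0,0],[0,0,0],[0,0,0]]'

```text
t: 17.7
ee_pos: [492.1, 257.4, 328.4]
tcp_rot: [-2.22, -2.218, 0.002]
force: [0.3, -1.4, -1.6]
grip_width: 0.262
finger_force: 40.0
```

```bash
cat > wand.py <<'E'
from fit import *
from plan import *
def measure():
    s=sense();R=Ro.from_rotvec(s['tcp_rot']);T=np.array(s['ee_pos'])
    print(s['t'],T.round(1),s['tcp_rot'].round(3),s['force'].round(2),s['finger_force'].round(1))
    ALL={}
    for c in ("scene","scene","top"):
        p=read_camera(c);W=cloud(p);hsv=cv2.cvtColor(p['image'],cv2.COLOR_BGR2HSV)
        h,sa,v=[hsv[...,i].astype(int) for i in range(3)]
        L=R.inv().apply(W.reshape(-1,3)-T).reshape(W.shape)
        o=(np.abs(L[...,0])<30)&(np.abs(L[...,1])<25)&(L[...,2]>30)&(L[...,2]<90)&(h<22)&(sa>110)
        n=(np.abs(L[...,0])<30)&(np.abs(L[...,1])<25)&(L[...,2]>87)&(L[...,2]<125)
        ALL.setdefault(c,[]).append((W[o],W[n]));print(c,"handle pts",o.sum(),"nose pts",n.sum())
    return s,R,T,p,ALL
E
python3 - <<'E'
from wand import *
from scipy.optimize import least_squares
s,R,T,pt,ALL=measure()
p=read_camera("scene");u,v=pix(p,T-[0,0,70])[0].astype(int);cv2.imwrite("pics/held.png",cv2.resize(p['image'][v-75:v+75,u-100:u+100],(800,600),interpolation=cv2.INTER_CUBIC))
np.save("crop.npy",[u-100,v-75])
P=np.vstack([a[0] for k in ALL.values() for a in k])
L=R.inv().apply(P-T)   # tool frame; wand in tool: x=wx,y=-wy,z=-wz
def f(x):   # x: dx,dy, tilt about tool y (rotx in x-z), tilt about x
    Q=Ro.from_rotvec([x[3],x[2],0]).inv().apply(L-[x[0],x[1],0]);return sdbox(Q,np.array([-15,-12,-32.]),np.array([15,12,83.]))
r=least_squares(f,[0,0,0,0],loss='soft_l1',f_scale=1.5,x_scale=[1,1,.02,.02]).x;print("handle in tool",r.round(3),np.median(np.abs(f(r))).round(2))
for k,a in ALL.items():
    N=np.vstack([b[1] for b in a]);
    if len(N): print(k,"nose in tool",R.inv().apply(N-T).mean(0).round(1))
E
```

```text
Traceback (most recent call last):
  File "wand.py", line 5, in measure
    print(s['t'],T.round(1),s['tcp_rot'].round(3),s['force'].round(2),s['finger_force'].round(1))
                                                                      ^^^^^^^^^^^^^^^^^^^^^^^
AttributeError: 'float' object has no attribute 'round'
```

```bash
sed -i "s/,s\['finger_force'\].round(1))/,s['finger_force'])/" wand.py
cat > m.py <<'E'
from wand import *
from scipy.optimize import least_squares
s,R,T,pt,ALL=measure()
p=read_camera("scene");u,v=pix(p,T-[0,0,70])[0].astype(int);cv2.imwrite("pics/held.png",cv2.resize(p['image'][v-75:v+75,u-100:u+100],(800,600),interpolation=cv2.INTER_CUBIC))
print("crop origin",u-100,v-75)
P=np.vstack([a[0] for k in ALL.values() for a in k])
L=R.inv().apply(P-T)
def f(x):
    Q=Ro.from_rotvec([x[3],x[2],0]).inv().apply(L-[x[0],x[1],0]);return sdbox(Q,np.array([-15,-12,-32.]),np.array([15,12,83.]))
r=least_squares(f,[0,0,0,0],loss='soft_l1',f_scale=1.5,x_scale=[1,1,.02,.02]).x;print("handle in tool",r.round(3),np.median(np.abs(f(r))).round(2))
for k,a in ALL.items():
    N=np.vstack([b[1] for b in a])
    if len(N):
        n=R.inv().apply(N-T)
        for lo in range(87,125,8):
            q=n[(n[:,2]>=lo)&(n[:,2]<lo+8)]
            if len(q): print(k,"nose in tool z",lo,len(q),np.median(q,0).round(1),"world",np.median(R.apply(q)+T,0).round(1))
E
python3 m.py
```

```text
17.7 [492.1 257.4 328.4] [-2.220e+00 -2.218e+00  2.000e-03] [ 0.27 -1.43 -1.58] 39.990034103393555
scene handle pts 199 nose pts 54
scene handle pts 207 nose pts 52
top handle pts 3 nose pts 0
crop origin 326 101
handle in tool [1.055 2.28  0.018 0.016] 1.2
scene nose in tool z 87 31 [ 0.1  7.2 91.4] world [499.  257.6 237. ]
scene nose in tool z 95 37 [-0.8  6.5 99. ] world [498.3 256.7 229.4]
scene nose in tool z 103 24 [ -0.8   5.4 107.9] world [497.2 256.7 220.5]
scene nose in tool z 111 14 [  1.3   5.1 115. ] world [496.9 258.8 213.4]
```

View pics/held.png

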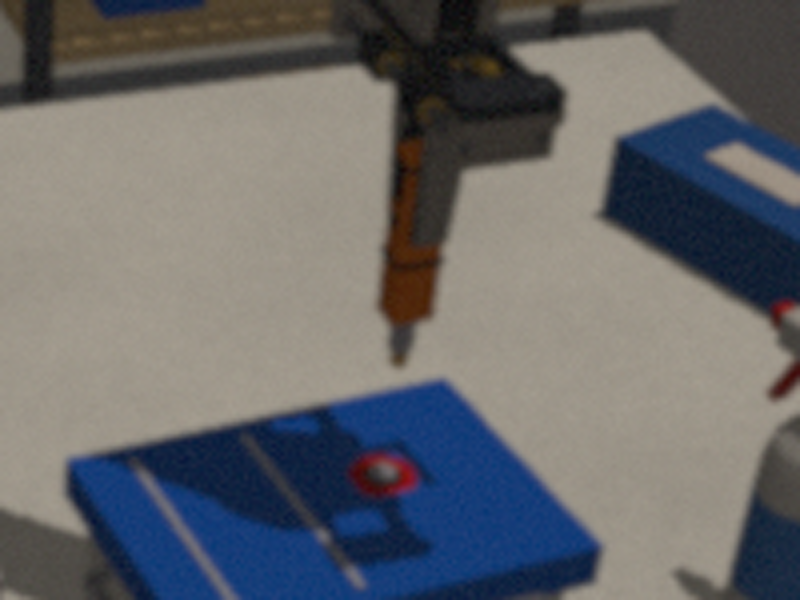

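The crop shows the reader hanging upright in the fingers. Its brass tip is at (398,362) and the button below it is at (383,472). I'll lower it to just above the lid and check the tip against the button.

carry_out --travel '[[0,0,0.015],[0,0,0.02],[0,0,0.015],[0,0,0.01],[0,0,0.006],[0,0,0],[0,0,0]]' --rotation '[[0,0,0],[0,0,0],[0,0,0],[0,0,0],[0,0,0],[0,0,0],[0,0,0]]'

```text
t: 18.6
ee_pos: [492.2, 259.2, 263.7]
tcp_rot: [-2.218, -2.221, -0.002]
force: [0.9, -0.9, -1.3]
grip_width: 0.257
finger_force: 40.0
```

```bash
sed -i 's/held.png/near.png/; s/\[0,0,70\]/[0,0,115]/; s/v-75:v+75,u-100:u+100/v-37:v+38,u-50:u+50/; s/u-100,v-75/u-50,v-37/' m.py; echo 'print("pred tip px",pix(p,T-[0,0,121]),"button px",pix(p,[492,258.3,128.5]))' >> m.py; python3 m.py
```

```text
18.6 [492.2 259.2 263.7] [-2.218e+00 -2.221e+00 -2.000e-03] [ 0.86 -0.89 -1.26] 39.99019503593445
scene handle pts 177 nose pts 52
scene handle pts 179 nose pts 49
top handle pts 1 nose pts 0
crop origin 372 175
handle in tool [1.975 2.802 0.008 0.025] 1.26
scene nose in tool z 87 32 [ 0.3  7.1 91.2] world [499.3 259.8 172.5]
scene nose in tool z 95 35 [-1.2  6.9 99.5] world [499.  258.3 164.2]
scene nose in tool z 103 18 [  0.7   7.7 106.6] world [499.8 260.3 157.1]
scene nose in tool z 111 15 [  0.6   5.6 113.4] world [497.7 260.2 150.2]
scene nose in tool z 119 1 [  5.1   2.5 120.5] world [494.6 264.7 143.2]
pred tip px [[422. 214.]] button px [[421. 218.]]
```

View pics/near.png

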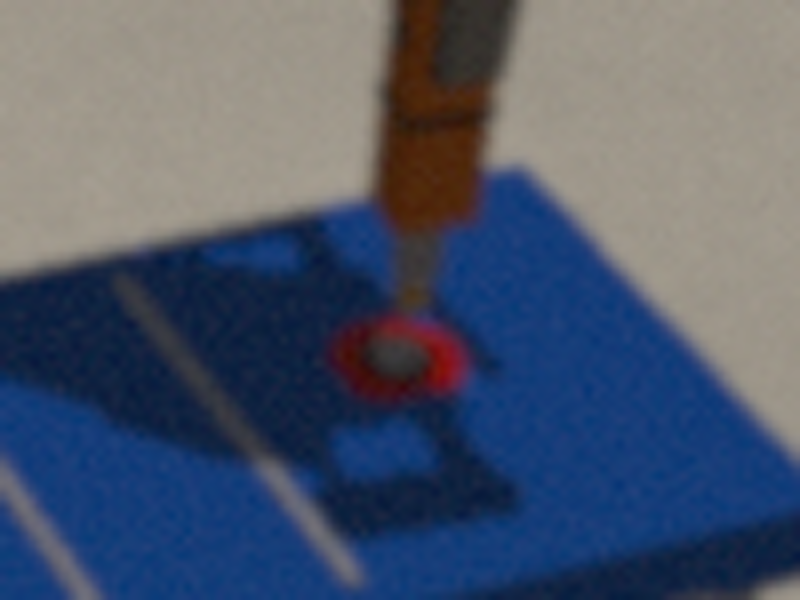

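Tip is at (412,308) in the crop and the button centre at (400,355). Relative to the button in the same camera, the tip is about 1.5 mm too far in +y, so I'll correct that while lowering.

carry_out --travel '[[-0.0015,0,0.003],[0,0,0.003],[0,0,0.002],[0,0,0.002],[0,0,0],[0,0,0],[0,0,0]]' --rotation '[[0,0,0],[0,0,0],[0,0,0],[0,0,0],[0,0,0],[0,0,0],[0,0,0]]'

```text
t: 19.5
ee_pos: [492.0, 257.5, 253.3]
tcp_rot: [-2.218, -2.221, -0.001]
force: [0.1, 0.0, -1.6]
grip_width: 0.262
finger_force: 40.0
```

carry_out --travel '[[0,0,0.001],[0,0,0.001],[0,0,0],[0,0,0]]' --rotation '[[0,0,0],[0,0,0],[0,0,0],[0,0,0]]'

```text
t: 19.9
ee_pos: [492.0, 257.4, 251.2]
tcp_rot: [-2.218, -2.22, -0.001]
force: [-0.2, 0.2, -1.7]
grip_width: 0.259
finger_force: 40.0
```

carry_out --travel '[[0,0,0.001],[0,0,0.001],[0,0,0],[0,0,0]]' --rotation '[[0,0,0],[0,0,0],[0,0,0],[0,0,0]]'

```text
t: 20.3
ee_pos: [492.0, 257.4, 249.2]
tcp_rot: [-2.218, -2.221, -0.001]
force: [0.3, 0.1, -1.9]
grip_width: 0.259
finger_force: 40.0
```

carry_out --travel '[[0,0,0.001],[0,0,0.001],[0,0,0],[0,0,0]]' --rotation '[[0,0,0],[0,0,0],[0,0,0],[0,0,0]]'

```text
t: 20.7
ee_pos: [492.0, 257.5, 247.4]
tcp_rot: [-2.218, -2.221, -0.001]
force: [0.3, 0.1, -0.4]
grip_width: 0.26
finger_force: 40.0
```

carry_out --travel '[[0,0,0.001],[0,0,0],[0,0,0],[0,0,0]]' --rotation '[[0,0,0],[0,0,0],[0,0,0],[0,0,0]]'

```text
t: 21.1
ee_pos: [492.1, 257.5, 246.3]
tcp_rot: [-2.218, -2.22, -0.001]
force: [0.2, 1.2, 0.5]
grip_width: 0.263
finger_force: 40.0
```

```bash
sed -i 's/near.png/contact.png/' m.py; python3 m.py; python3 -c "
from station import sense
print([sense()['force'].round(2).tolist() for _ in range(3)])"
```

```text
21.1 [492.1 257.5 246.3] [-2.218e+00 -2.220e+00 -1.000e-03] [0.24 1.17 0.5 ] 39.990543723106384
scene handle pts 175 nose pts 276
scene handle pts 174 nose pts 260
top handle pts 0 nose pts 51
crop origin 371 181
handle in tool [0.744 1.909 0.031 0.011] 1.27
scene nose in tool z 87 29 [-1.4  8.  90.7] world [499.9 256.3 155.6]
scene nose in tool z 95 29 [-0.5  7.5 98.8] world [499.4 257.2 147.5]
scene nose in tool z 103 23 [ -0.2   5.8 107.8] world [497.7 257.5 138.5]
scene nose in tool z 111 189 [ -4.    1.  116.4] world [492.9 253.8 129.9]
scene nose in tool z 119 266 [ -0.5   2.3 121.8] world [494.2 257.2 124.6]
top nose in tool z 111 18 [-26.8   9.4 117.1] world [501.3 231.  129.1]
top nose in tool z 119 33 [-17.7  18.5 122.6] world [510.4 240.  123.7]
pred tip px [[420. 219.]] button px [[421. 218.]]
[[0.09, -0.11, 0.06], [0.09, -0.11, 0.06], [0.09, -0.11, 0.06]]
```

View pics/contact.png

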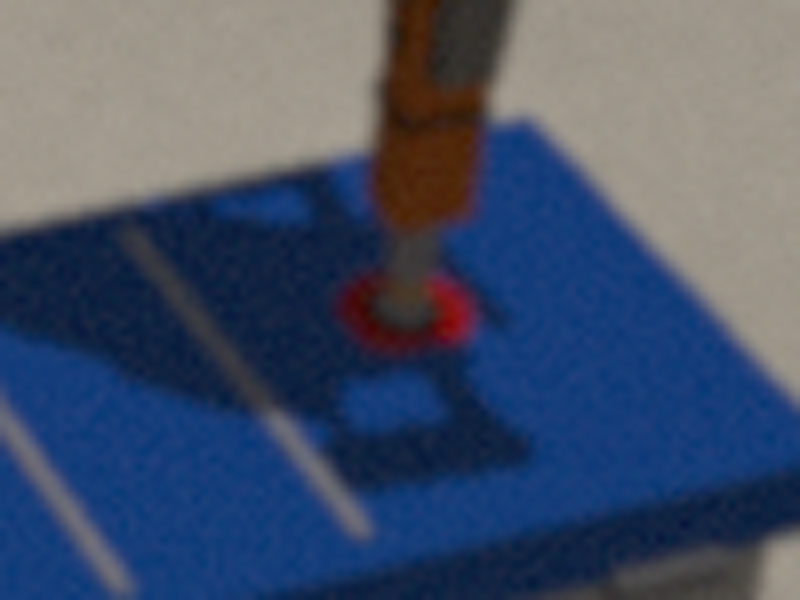

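The tip sits on the button centre, with tip at (406,298) and button at (406,307), and it is pushed in about 2.7 mm. I'll go 2 mm further.

carry_out --travel '[[0,0,0.001],[0,0,0.001],[0,0,0],[0,0,0],[0,0,0],[0,0,0]]' --rotation '[[0,0,0],[0,0,0],[0,0,0],[0,0,0],[0,0,0],[0,0,0]]'

```text
t: 21.9
ee_pos: [492.0, 257.5, 244.4]
tcp_rot: [-2.218, -2.221, -0.001]
force: [0.7, -0.3, 0.5]
grip_width: 0.26
finger_force: 40.0
```

carry_out --travel '[[0,0,0],[0,0,0]]' --rotation '[[0,0,0],[0,0,0]]'

```text
t: 22.1
ee_pos: [492.0, 257.5, 244.3]
tcp_rot: [-2.218, -2.221, -0.001]
force: [-0.0, -0.4, 1.1]
grip_width: 0.264
finger_force: 40.0
```

carry_out --travel '[[0,0,0],[0,0,0]]' --rotation '[[0,0,0],[0,0,0]]'

```text
t: 22.3
ee_pos: [492.0, 257.4, 244.3]
tcp_rot: [-2.218, -2.221, -0.001]
force: [0.6, -0.0, 1.1]
grip_width: 0.262
finger_force: 40.0
```

```bash
python3 -c "
from station import *
print(close_job())"
```

```text
the job is handed in; nothing more can be done
None
```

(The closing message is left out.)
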